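Reset the brazier blower with the pricker

TASK

The charcoal brazier's blower has cut out. First move the air slider on its sloping panel along to the raised mark, then, with the T-handled pricker, press the reset button at the bottom of the round well gently all the way down and hold it down for a good second. Hang the pricker back on its rest, leaving the slider at the mark and the bowl, ash pan, scraper and incense holder where they stand.

Things in the scene. Friction and masses are not known exactly. Their poses are not given: they have to be found in the camera images.
- panel: Fixed grey panel face, 130 mm (its x) by 170 mm (its y); origin at the face's centre, 75 mm above the hearth. z is its outward normal: the face slopes 0.30 rad, tipped towards the robot; x climbs away from the robot, y is level. It carries slider and button. Fixed with it at the far right: a steel tray (rim 44 mm high) with bowl and ash pan, and an iron stand up to 120 mm high.
- well (a point): Centre of the mouth of the round well in the panel's face (panel x +30 mm, y 0; axes as the panel). The well is 24 mm in diameter and runs straight in along the panel's normal. The 21 mm wide flat button inside has its face 10 to 24 mm below the mouth, different every time and not measured: it must be felt.
- reset_button (a joint): Depth by which the spring button is pressed, m: 0 released, 0.008 at its hard stop. The spring starts at about 2.4 N and reaches 7.2 N at the stop (600 N/m); it counts as pressed from 0.005 on. It springs back when let go.
- air_slider (a joint): Travel of the air slider, m, 0 to 0.100, growing along the panel's +y (to the robot's left). It stands at 0 to 0.040 at first and should be at 0.070, in line with the mark. Moves against about 2 N of friction and stays where it is left.
- slider_top (a point): Middle of the top of the slider's grip, an upright black fin 30 mm (panel x) by 12 mm (panel y), its top 29 mm above the panel's face; moves with the slider, along panel x = -35 mm.
- air_mark (a point): The set mark: point on the panel's face (panel x -35 mm, y +25 mm) midway between two small raised dark steel ridges, 12 by 7 by 5 mm, on either side of the slider's track; the fin's middle belongs here. The ridges do not hinder the fin or a tool.
- pricker: T-handled pricker, about 140 g: level wooden bar 120 mm long (its x), 20 by 20 mm thick, with a straight flat-ended steel stem 11 mm in diameter running down from the bar's middle. Origin at the bar's centre, z up; the stem's tip is 95 mm below it on -z. It hangs in its rest, bar level; grip it across the bar's middle from above.
- rest: Fixed wooden rest: foot 120 by 100 by 8 mm and two upright 8 mm end plates at x = +-45 mm (44 mm wide in y, 105 mm high), each with two prongs on top (to 127 mm high) leaning outward, a flared notch about 24 mm wide at the bottom, 45 mm at the mouth. Origin under the foot's centre, x along the hanging bar. Stands left or right of the panel.
- rest_seat (a point): Where the pricker's origin is when it hangs in the rest: 115 mm above the rest's origin.
- incense: Bystander: brass incense holder, 72 mm tall, 72 mm wide, loose, on the hearth on the other side of the panel from the rest. Origin at the centre of its foot.
- bowl: Bystander: terracotta roasting bowl, 100 mm wide, 45 mm high, loose on the tray. Origin at the centre of its underside.
- ash_pan: Bystander: round grey plastic ash pan, 100 mm wide, 28 mm high, loose on the tray. Origin at the centre of its underside.
- scraper: Bystander: flat wooden scraper, 150 mm long (its x), up to 30 mm wide, 10 mm thick, loose on the hearth at the far left. Origin on its underside, 75 mm from either end.
Things that resemble listed ones, but are neither listed nor needed, are in the scene too. Of the things shaped like the rest, the wooden one is meant.

How it is judged:
On the way, in this order (a step that is already met when the one before it is completed fails the run):
1. the air slider is at the mark (within 7 mm) (value of joint air_slider between 0.063 and 0.077 m), for 0.3 s.
2. the button is held down (5 mm or more) by the pricker, not by the fingers, for 0.7 s (value of joint reset_button above 0.005 m and contact force between pricker and panel above 1 N and contact force between the fingers and panel below 0.5 N), for 0.7 s.
At the end, for the whole second after the job is handed in: The air slider stands within 7 mm of the mark, the button has sprung back (under 2 mm), and the pricker hangs still in its rest, within 15 mm of its seat, bar along the rest within 0.2 rad and level within 0.15 rad (all of step 1 and value of joint reset_button below 0.002 m and distance between pricker and rest_seat below 0.015 m and angle between pricker's own z axis and vertical below 0.15 rad and angle between the x axis of pricker and the x axis of rest, either way round below 0.2 rad and linear speed of pricker below 0.02 m/s); the robot touches nothing.
It fails at once if the pricker presses on the panel, slider or button with more than 30 N (contact force between pricker and panel above 30 N).
It fails at once if the incense holder is shoved more than 20 mm or tipped over (distance of incense from where it was at the start of the episode above 0.02 m or angle between incense's own z axis and vertical above 0.5 rad).
It fails at once if the bowl is shoved more than 20 mm or tipped over (distance of bowl from where it was at the start of the episode above 0.02 m or angle between bowl's own z axis and vertical above 0.5 rad).
It fails at once if the ash pan is shoved more than 20 mm or tipped over (distance of ash_pan from where it was at the start of the episode above 0.02 m or angle between ash_pan's own z axis and vertical above 0.5 rad).
It fails at once if the scraper is shoved more than 20 mm or tipped over (distance of scraper from where it was at the start of the episode above 0.02 m or angle between scraper's own z axis and vertical above 0.5 rad).
It also fails if it takes over 61 s, if anything falls off the work surface, if the arm or the gripper's body presses on something with over 40 N, if the wrist force passes 120 N, or if a joint passes its speed limit or range.

ROBOT

A 6-joint arm with a two-finger parallel gripper is mounted at the origin on the work surface. World frame = base frame: x ahead of the robot, y to its left, z up, the work surface at z = 0. Lengths are in m, angles in rad, forces in N, time in s.
With the tool pointing down it reaches from about 0.3 to 0.875 m from the base axis. Payload 6.4 kg.
Tool frame: the origin (TCP) lies on the mounting face of the last link; the fingertips stand 173 mm ahead of it and the grasp point (between the pads) lies 155 mm ahead of it (ctrl.tip_reach is the distance from the TCP to the fingertips, in m); z points along the fingers, y is the line along which they close (so a half turn about z gives the same grasp; the last joint's range is limited). The gripper opens to 85 mm and grips with 20 to 120 N. Pads are 22 mm wide; open, the fingers measure 114 mm over their backs; the gripper's body (76 mm by 85 mm) begins 54 mm behind the grasp point. The pads swing forward as they close: fully open they stand 13 mm farther back than shut.
Start: joints at [1.055, 0.181, 1.607, -0, 1.354, -0.206], TCP at [0.175, 0.548, 0.405] pointing down, gripper open.
Joint ranges: [-2.99, 2.99], [-0.89, 2.07], [0.3, 2.58], [-1.14, 4.28], [0, 2.63], [-3.12, 3.12]. Speed limits (rad/s): [2.57, 2.57, 3.01, 3.14, 3.14, 3.14].

INTERFACE

Orientations are given as a unit quaternion [w, x, y, z].
In Python, from bench import ctrl gives the robot as it stands.
- The arm moves only by the shell command python3 -m pendant 'ROWS'. ROWS is JSON, a list that holds one entry, the list of rows, each a list of 7 numbers: the opening, from 0 (shut) to 1 (fully open), then the shift along the tool's x, y, z in mm, then the turn, a rotation vector about the tool's x, y, z in rad. A call has 1 to 5 rows; each row is the pose to reach, as a shift and turn from the pose commanded when the call began, along the tool's axes at that moment; what a row does not reach only later rows make up. A row lasts 1/12 s, in which the tool goes at most 41.7 mm and 7.16 degrees, less where a joint would pass 70% of its speed; a pose out of reach is approached as far as the arm can. A call with a gripper value outside its range is refused whole. The fingers move at their own pace and stop on an object; the grip force is fixed at half the most. Time passes only in rows, so rows that repeat a pose let the fingers close. It gives the time, the measured TCP pose, the force, the opening and the grip force at its end, in the units of the state.
- ctrl.get_obs(): the state, without advancing time (a new reading comes with each control period).
- ctrl.camera(name): name is "scene" or "top" or "wrist"; returns the picture (384x512x3 uint8, red, green, blue); there is no depth.
- ctrl.camera_params(name): a dict with "mtx" (3x3 intrinsics, pixels), "distortion" ([k1, k2, p1, p2, k3] as OpenCV has them; the pictures are not rectified), "world_from_camera" (4x4, takes a point from camera to world coordinates); the wrist camera has in their place "tool_from_camera" (4x4, takes a point from camera to tool coordinates, whose origin is the TCP and whose axes are the flange's). Camera axes: x right, y down, z forward; pixel columns grow to the right and rows downward; lengths in m; the calibration is good to about 2 mm. A picture is of the moment at which its call begins: read the wrist's pose just before it. camera_params takes no time and is no camera call.
- ctrl.hand_in(): hands the job in; it is judged then, once.
Trained networks look in the newest picture that a camera, given by its name, has taken for a name from the list of things; names that differ only in an ending like _2 or _b are one class to them, and where a whole thing is asked for, a point or a joint stands for the part that bears it (a point fixed in the world has none). Each returns a list of dicts, best first, with "confidence" (0 to 1); they miss things now and then, are a little off and sometimes report something else, mostly with a low value. They report only what shows in the picture. A call takes as long as a camera call. They do not tell look-alikes from the thing itself.
- ctrl.boxes_of(camera, name): "point" ([column, row] as shares, 0 to 1, of the picture: columns of its width, rows of its height, amid what is visible of it).
The state is a dict: "time_s": time; "q": joint angles; "dq": joint speeds; "joint_efforts": joint torques, N m; "eef_pos": TCP position; "eef_rot": TCP orientation; "wrist_force": force on the tool from outside, world axes, zero at the start; "torque": the same for the moment, N m; "opening": opening from 0.0 (shut) to 1.0 (fully open); "grasp_force": force on a finger pad.
Only numpy, scipy, OpenCV 4.12 (cv2) and the standard library are available. Lean on these libraries where they do the work, as an engineer would, in place of code of your own. Each camera call takes 0.05 s, during which the arm holds its last target. There are 200 camera calls.

## Working session

There is one attempt and no reset: what is moved stays moved. The work goes in short steps, Python scripts to look and compute and a shell command to move; the robot and the scene stay as the last step left them, time stands still between calls to the robot, and variables do not carry over. Pictures are saved under pics/ and viewed, at most 10 in all, crops included, and the job is handed in when it is done.

```bash
mkdir -p pics; ls; python3 - <<'E'
from bench import ctrl
import cv2,numpy as np
o=ctrl.get_obs();print({k:np.round(v,3).tolist() for k,v in o.items()})
a=[]
for n in("scene","top"):
    im=ctrl.camera(n);a.append(im)
    for t in("panel","rest","pricker","air_slider","slider_top","well","air_mark","reset_button","incense"):
        try:print(n,t,[(np.round(np.array(d["point"])*[512,384],0).tolist(),round(d["confidence"],2)) for d in ctrl.boxes_of(n,t)[:4]])
        except Exception as e:print(n,t,e)
    p=ctrl.camera_params(n);print(np.round(p["mtx"],1).tolist(),np.round(p["distortion"],3),np.round(p["world_from_camera"],3).tolist())
p=ctrl.camera_params("wrist");print(np.round(p["tool_from_camera"],3).tolist())
cv2.imwrite("pics/a.png",cv2.resize(a[0],(800,600))[:,:,::-1]);cv2.imwrite("pics/b.png",cv2.resize(a[1],(800,600))[:,:,::-1])
E
```

```text
pics
{'time_s': 0.0, 'q': [1.055, 0.182, 1.608, -0.0, 1.354, -0.206], 'dq': [-0.0, 0.001, -0.001, 0.001, 0.0, 0.0], 'joint_efforts': [0.0, -44.488, -35.133, -0.0, 0.009, 0.0], 'eef_pos': [0.175, 0.547, 0.404], 'eef_rot': [-0.0, 0.154, 0.988, -0.001], 'wrist_force': [0.049, 0.012, 0.268], 'torque': [-0.0, 0.007, -0.011], 'grasp_force': 0.0, 'opening': 0.999}
scene panel [([250.0, 215.0], 0.9)]
scene rest [([217.0, 131.0], 0.87), ([261.0, 101.0], 0.83), ([288.0, 140.0], 0.67)]
scene pricker [([217.0, 116.0], 0.54)]
scene air_slider [([249.0, 188.0], 0.48)]
scene slider_top [([253.0, 190.0], 0.5)]
scene well [([247.0, 214.0], 0.7)]
scene air_mark [([245.0, 213.0], 0.9)]
scene reset_button [([351.0, 251.0], 0.62)]
scene incense [([352.0, 250.0], 0.83)]
[[416.1, 0.0, 261.6], [0.0, 416.1, 189.7], [0.0, 0.0, 1.0]] [-0.079  0.     0.     0.     0.   ] [[-0.802, 0.502, -0.323, 0.917], [0.597, 0.663, -0.452, 0.53], [-0.013, -0.555, -0.832, 1.071], [0.0, 0.0, 0.0, 1.0]]
top panel [([241.0, 169.0], 0.67), ([147.0, 220.0], 0.64), ([252.0, 180.0], 0.55)]
top rest [([358.0, 272.0], 0.79), ([340.0, 203.0], 0.65), ([293.0, 259.0], 0.55), ([144.0, 145.0], 0.32)]
top pricker [([355.0, 204.0], 0.7)]
top air_slider [([253.0, 183.0], 0.55), ([146.0, 222.0], 0.16)]
top slider_top []
top well [([237.0, 167.0], 0.64)]
top air_mark [([237.0, 171.0], 0.84)]
top reset_button [([235.0, 158.0], 0.41)]
top incense [([144.0, 222.0], 0.91), ([253.0, 184.0], 0.7), ([325.0, 126.0], 0.29)]
[[410.0, 0.0, 246.3], [0.0, 410.0, 188.2], [0.0, 0.0, 1.0]] [-0.147  0.     0.     0.     0.   ] [[0.008, -0.994, 0.113, 0.406], [-1.0, -0.008, -0.002, -0.008], [0.003, -0.113, -0.994, 1.231], [0.0, 0.0, 0.0, 1.0]]
[[-0.0, -0.951, -0.31, 0.079], [1.0, -0.0, 0.0, 0.001], [-0.0, -0.31, 0.951, 0.03], [0.0, 0.0, 0.0, 1.0]]
```

View pics/a.png

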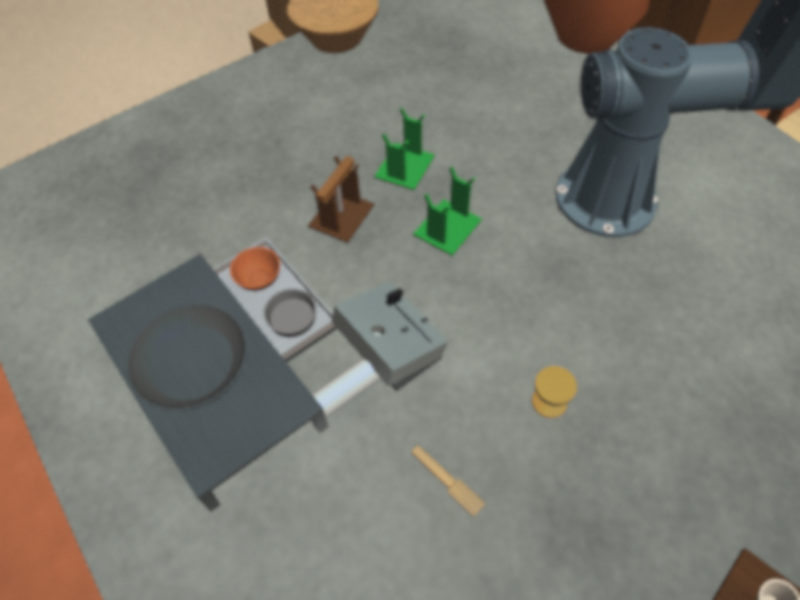

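View pics/b.png

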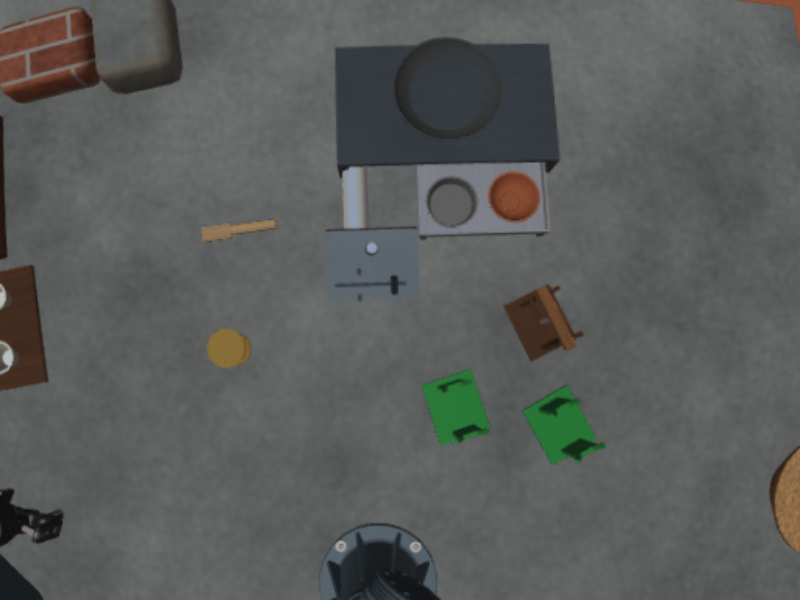

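The scene shows the panel at (390,330) with its fin at (395,297), and the wooden rest with the pricker at (340,195) to the robot's right. In the top view the fin is at (394,285), the well at (371,248), the ridges at (359,271) and (359,297), and the bar runs (545,288)–(575,348). The green rests are decoys.

```bash
cat > h.py <<'E'
import numpy as np,cv2
from scipy.spatial.transform import Rotation as R
from scipy.optimize import least_squares
from bench import ctrl
def Tq(o):
    T=np.eye(4);q=o["eef_rot"];T[:3,:3]=R.from_quat([q[1],q[2],q[3],q[0]]).as_matrix();T[:3,3]=o["eef_pos"];return T
def cam(n,o=None):
    p=ctrl.camera_params(n)
    W=p["world_from_camera"] if n!="wrist" else Tq(o)@np.array(p["tool_from_camera"])
    return np.array(p["mtx"]),np.array(p["distortion"]),np.array(W)
def proj(c,P):
    M=np.linalg.inv(c[2]);return cv2.projectPoints(np.float64(P).reshape(-1,3),cv2.Rodrigues(M[:3,:3])[0],M[:3,3],c[0],c[1])[0].reshape(-1,2)
def ray(c,px,z):
    u=cv2.undistortPoints(np.float64(px).reshape(-1,1,2),c[0],c[1]).reshape(-1,2)
    d=np.c_[u,np.ones(len(u))]@c[2][:3,:3].T;o=c[2][:3,3]
    return o+d*((z-o[2])/d[:,2])[:,None]
def panelT(x,y,yaw):
    # local z tipped towards the robot (-x), local x climbs away
    T=np.eye(4);T[:3,:3]=(R.from_euler('z',yaw)*R.from_euler('y',-0.3)).as_matrix();T[:3,3]=[x,y,.075];return T
def pp(T,P): return np.float64(P).reshape(-1,3)@T[:3,:3].T+T[:3,3]
def move(o,target):
    "shift mm and rotvec in tool axes from present pose to 4x4 target"
    D=np.linalg.inv(Tq(o))@target;return np.round(D[:3,3]*1000,1),np.round(R.from_matrix(D[:3,:3]).as_rotvec(),3)
E
python3 - <<'E'
from h import *
c=cam("top");s=.64
px=np.array([(371,248),(359,271),(359,297),(326,229),(418,227),(420,300),(327,300)])*s
L=np.array([(30,0,0),(-20,25,5),(-50,25,5),(65,85,0),(65,-85,0),(-65,-85,0),(-65,85,0)])/1000
f=least_squares(lambda v:(proj(c,pp(panelT(*v),L))-px).ravel(),[.5,0,0]);print("panel",f.x,f.fun.round(1))
T=panelT(*f.x)
g=least_squares(lambda v:(proj(c,pp(T,[[-.035,v[0],.029]]))-np.array([394,280])*s).ravel(),[0]);print("fin y",g.x,g.fun)
b=ray(c,np.array([(545,289),(575,347)])*s,.125);print("bar",b,b.mean(0),np.arctan2(*(b[0]-b[1])[[1,0]]))
print("foot",ray(c,np.array([(505,306),(528,360)])*s,0.008))
print("incense",ray(c,[np.array([228,348])*s],.07))
E
```

```text
panel [0.59161769 0.01221079 0.02294687] [ 0.7  0.  -0.1  3.1  0.1 -3.2 -0.7  0.3  0.5  0.7 -0.6 -0.9 -0.  -0. ]
fin y [-0.03854375] [0.05286416 3.62036177]
bar [[ 0.5427408  -0.29208471  0.125     ]
 [ 0.44108286 -0.34385596  0.125     ]] [ 0.49191183 -0.31797034  0.125     ] 0.4710353882813425
foot [[ 0.52353345 -0.2429438   0.008     ]
 [ 0.41979815 -0.28654176  0.008     ]]
incense [[0.43645899 0.27429493 0.07      ]]
```

```bash
cat >> h.py <<'E'
def tool(pos,yaw,tilt=0):
    "tool x = -x of a frame at yaw, z down, tilted with panel by tilt"
    T=np.eye(4);T[:3,:3]=(R.from_euler('z',yaw)*R.from_euler('y',-tilt)*R.from_euler('y',np.pi)).as_matrix();T[:3,3]=pos;return T
E
python3 - <<'E'
from h import *
print(move(ctrl.get_obs(),tool([.585,.0,.39],.023)))
E
```

```text
(array([-557.2, -396.7,   14.7]), array([-0.   , -0.   , -0.333]))
```

```bash
python3 -m pendant '[[[0.5,-557,-397,15,0,0,-0.333],[0.5,-557,-397,15,0,0,-0.333],[0.5,-557,-397,15,0,0,-0.333],[0.5,-557,-397,15,0,0,-0.333],[0.5,-557,-397,15,0,0,-0.333]]]'; python3 -c "
from h import *
print(move(ctrl.get_obs(),tool([.585,.0,.39],.023)))"
```

```text
time_s: 1.42
eef_pos: [0.2971, 0.3842, 0.4004]
eef_rot: [0.0, -0.012, 1.0, 0.0]
wrist_force: [1.2, 0.4, -0.2]
opening: 0.5
grasp_force: 0.0
(array([-278.4, -391.2,   10.4]), array([0.   , 0.   , 0.002]))
```

```bash
python3 -m pendant '[[[0.5,-278,-391,10,0,0,0],[0.5,-278,-391,10,0,0,0],[0.5,-278,-391,10,0,0,0],[0.5,-278,-391,10,0,0,0],[0.5,-278,-391,10,0,0,0]]]' >/dev/null; python3 -m pendant '[[[0.5,-119,-168,5,0,0,0],[0.5,-119,-168,5,0,0,0],[0.5,-119,-168,5,0,0,0],[0.5,-119,-168,5,0,0,0],[0.5,-119,-168,5,0,0,0]]]';  python3 -m pendant '[[[0.5,-10,-20,0,0,0,0],[0.5,-10,-20,0,0,0,0],[0.5,-10,-20,0,0,0,0]]]';python3 - <<'E'
from h import *
o=ctrl.get_obs();im=ctrl.camera("wrist");import pickle;pickle.dump((o,im),open("v1.pkl","wb"))
print(o["eef_pos"],o["dq"])
for t in("well","slider_top","air_mark","panel"):print(t,[(np.round(np.array(d["point"])*[512,384],1).tolist(),round(d["confidence"],2)) for d in ctrl.boxes_of("wrist",t)[:3]])
c=cam("wrist",o);T=panelT(.5916,.0122,.023)
print(proj(c,pp(T,[[.03,0,0],[-.035,.025,0],[-.035,-.0385,.029]])).round(1))
cv2.imwrite("pics/c.png",cv2.resize(im,(800,600),interpolation=cv2.INTER_CUBIC)[:,:,::-1])
E
```

```text
time_s: 2.25
eef_pos: [0.5451, 0.0513, 0.3911]
eef_rot: [0.0, -0.011, 1.0, -0.0]
wrist_force: [-0.4, -0.2, 0.1]
opening: 0.5
grasp_force: 0.0
time_s: 2.5
eef_pos: [0.5549, 0.0326, 0.3906]
eef_rot: [-0.0, -0.01, 1.0, 0.0]
wrist_force: [0.2, 0.0, 0.0]
opening: 0.497
grasp_force: 0.0
[0.5548661  0.03263036 0.39064716] [ 0.04245477 -0.02293947  0.02702938  0.00734214  0.00511307  0.00578454]
well [([244.8, 203.3], 0.93)]
slider_top [([201.9, 176.7], 0.94)]
air_mark [([245.6, 201.9], 0.83)]
panel [([242.7, 203.2], 0.8), ([126.8, 272.5], 0.56)]
[[238.3 236.3]
 [261.3 176. ]
 [196.5 175.2]]
```

View pics/c.png

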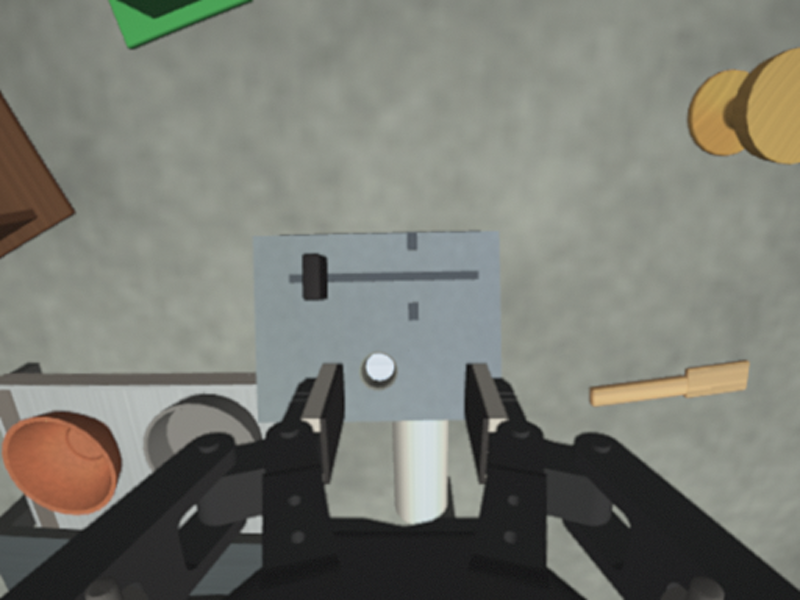

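The wrist view shows the panel with its corners at (254,236), (498,231), (501,418) and (259,421). The well is at (379,368), the ridges at (412,241) and (413,311), and the fin top near (310,277).

```bash
python3 - <<'E'
from h import *
import pickle;o,im=pickle.load(open("v1.pkl","rb"));c=cam("wrist",o);s=.64
px=np.array([(379,368),(412,241),(413,311),(254,236),(498,231),(501,418),(259,421)])*s
L=np.array([(30,0,0),(-59,25,5),(-11,25,5),(-65,-85,0),(-65,85,0),(65,85,0),(65,-85,0)])/1000
f=least_squares(lambda v:(proj(c,pp(panelT(*v),L))-px).ravel(),[.59,0.01,0.02],loss='soft_l1');print("panel",f.x,(f.fun).round(1))
T=panelT(*f.x)
g=least_squares(lambda v:(proj(c,pp(T,[[-.035,v[0],.029]]))-np.array([309.5,277])*s).ravel(),[0]);print("fin y",g.x,g.fun)
# grasp fin: fingertips 7mm over face (opening ~0.15), tool tilted with panel
fy=g.x[0]
for h in (.06,.006):
    t=tool(pp(T,[[-.035,fy,h+.173]])[0],f.x[2],.3);print(t[:3,3],move(o,t))
E
```

```text
panel [0.59248217 0.01584769 0.04000446] [-0.4  1.6  0.1 -0.6  0.3 -0.  -0.4 -0.2  0.6 -0.2  0.3  0.  -0.5  0.4]
fin y [-0.04002504] [-0.00822642 -0.40963538]
[ 0.49187178 -0.02823641  0.28725019] (array([ 64.2, -59.6, 103.4]), array([-0.003, -0.301, -0.019]))
[ 0.5078171  -0.02759819  0.23566202] (array([ 48.2, -59.3, 155. ]), array([-0.003, -0.301, -0.019]))
```

```bash
python3 -m pendant '[[[0.5,64,-60,103,0,-0.301,-0.02],[0.5,64,-60,103,0,-0.301,-0.02],[0.5,64,-60,103,0,-0.301,-0.02],[0.5,64,-60,103,0,-0.301,-0.02],[0.5,64,-60,103,0,-0.301,-0.02]]]'; python3 -m pendant '[[[0.5,0,0,0,0,0,0],[0.5,0,0,0,0,0,0]]]' ;cat >> h.py <<'E'
P=(.5925,.0158,.040);PT=panelT(*P)
def ptool(x,y,h): return tool(pp(PT,[[x,y,h+.173]])[0],P[2],.3)
E
python3 - <<'E'
from h import *
o=ctrl.get_obs()
print(move(o,ptool(-.035,-.04,.006)))
E
```

```text
time_s: 3.17
eef_pos: [0.4882, -0.0271, 0.2841]
eef_rot: [0.146, -0.021, 0.989, 0.003]
wrist_force: [0.0, 0.2, 0.7]
opening: 0.501
grasp_force: 0.0
time_s: 3.33
eef_pos: [0.4933, -0.0273, 0.2898]
eef_rot: [0.151, -0.022, 0.988, 0.001]
wrist_force: [-0.4, 0.1, -0.1]
opening: 0.497
grasp_force: 0.0
(array([ 2.3, -0.8, 56. ]), array([-0.003,  0.004,  0.005]))
```

```bash
python3 -m pendant '[[[0.5,1,-0.5,28,0,0,0],[0.5,2,-1,56,0,0,0],[0.5,2,-1,56,0,0,0],[0.5,2,-1,56,0,0,0],[0.3,2,-1,56,0,0,0]]]'; python3 -m pendant '[[[0,0,0,0,0,0,0],[0,0,0,0,0,0,0],[0,0,0,0,0,0,0],[0,0,0,0,0,0,0]]]';python3 -c "
from h import *
print(move(ctrl.get_obs(),ptool(-.035,.025,.006)))"
```

```text
time_s: 3.75
eef_pos: [0.5078, -0.0279, 0.2356]
eef_rot: [0.151, -0.022, 0.988, 0.001]
wrist_force: [0.4, -0.3, -0.5]
opening: 0.374
grasp_force: 0.0
time_s: 4.08
eef_pos: [0.5075, -0.0282, 0.2361]
eef_rot: [0.152, -0.021, 0.988, 0.001]
wrist_force: [-1.3, 1.7, 5.8]
opening: 0.128
grasp_force: 59.2
(array([-0.5, 65.6,  0.4]), array([-0.003,  0.005,  0.004]))
```

```bash
python3 -m pendant '[[[0,0,16,0,0,0,0],[0,0,32,0,0,0,0],[0,0,48,0,0,0,0],[0,0,60,0,0,0,0],[0,0,65.5,0,0,0,0]]]'; python3 -m pendant '[[[0,0,0,0,0,0,0],[0,0,0,0,0,0,0],[0,0,0,0,0,0,0],[0,0,0,0,0,0,0]]]';python3 -c "
from h import *
print(move(ctrl.get_obs(),ptool(-.035,.025,.006)))"
```

```text
time_s: 4.5
eef_pos: [0.5047, 0.038, 0.2361]
eef_rot: [0.152, -0.022, 0.988, 0.001]
wrist_force: [-2.8, -2.3, 5.8]
opening: 0.124
grasp_force: 59.3
time_s: 4.83
eef_pos: [0.5047, 0.0374, 0.2361]
eef_rot: [0.152, -0.021, 0.988, 0.002]
wrist_force: [-3.3, 1.7, 7.2]
opening: 0.127
grasp_force: 59.3
(array([-0.3, -0.1,  0.6]), array([-0.002,  0.005,  0.004]))
```

```bash
python3 -m pendant '[[[0.4,0,0,0,0,0,0],[0.4,0,0,0,0,0,0],[0.4,0,0,0,0,0,0]]]'; python3 -m pendant '[[[0.4,0,0,-40,0,0,0],[0.4,0,0,-80,0,0.1,0],[0.4,0,0,-120,0,0.2,0],[0.4,20,0,-140,0,0.3,0],[0.4,20,0,-140,0,0.3,0]]]';python3 - <<'E'
from h import *
o=ctrl.get_obs();im=ctrl.camera("wrist");c=cam("wrist",o)
print(o["opening"],[(np.array(d["point"])*[512,384],d["confidence"]) for d in ctrl.boxes_of("wrist","slider_top")[:3]])
a=proj(c,pp(PT,[[-.035,.025,.029],[-.035,.025,0],[.03,0,0]]));print(a)
cv2.imwrite("pics/d.png",cv2.resize(im,(800,600),interpolation=cv2.INTER_CUBIC)[:,:,::-1])
# bar grasp hover (bar centre z .115): yaw .471
for h in (.2,.115):print(move(o,tool([.492,-.318,h+.155],.471)))
print(move(o,tool([.50,-.31,.40],.471)))
E
```

```text
time_s: 5.08
eef_pos: [0.5039, 0.0372, 0.2343]
eef_rot: [0.15, -0.021, 0.988, 0.002]
wrist_force: [-0.7, -0.3, 0.7]
opening: 0.395
grasp_force: 0.0
time_s: 5.5
eef_pos: [0.4424, 0.0349, 0.3658]
eef_rot: [-0.0, -0.022, 1.0, -0.002]
wrist_force: [0.9, 1.3, -0.6]
opening: 0.4
grasp_force: 0.0
0.4000704149993633 [(array([258.4064, 281.2032]), 0.95), (array([450.304, 321.792]), 0.53), (array([481.4848, 178.9056]), 0.25)]
[[258.7264251  288.46187073]
 [258.78054634 279.1574103 ]
 [236.53801677 335.0449456 ]]
(array([ -34.4, -354.7,   12.4]), array([-0.004, -0.001, -0.428]))
(array([ -34.4, -354.3,   97.4]), array([-0.004, -0.001, -0.428]))
(array([ -42.7, -347.2,  -32.6]), array([-0.004, -0.001, -0.428]))
```

View pics/d.png

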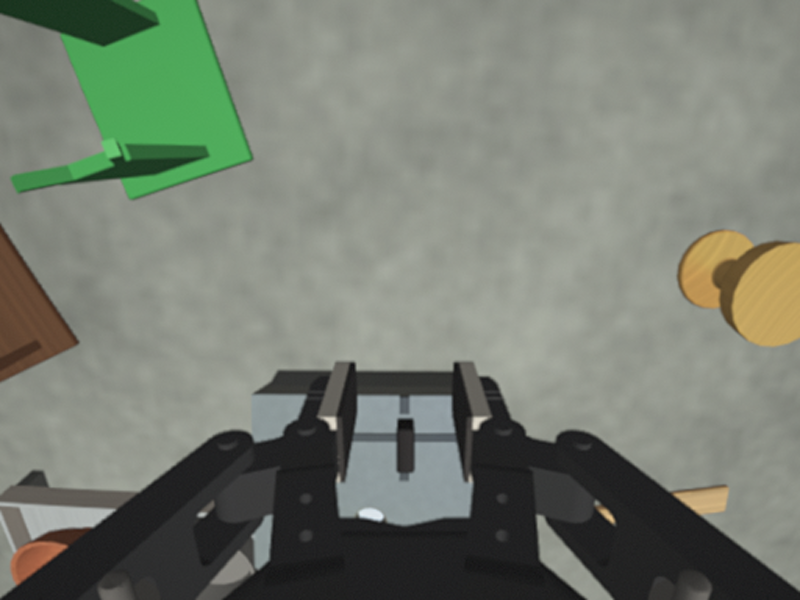

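The fin at (405,440) stands in line with both ridges, (404,403) and (404,477), so the slider is set. Next I look at the pricker.

```bash
python3 -m pendant '[[[0.6,-43,-347,-33,0,0,-0.43],[0.6,-43,-347,-33,0,0,-0.43],[0.6,-43,-347,-33,0,0,-0.43],[0.6,-43,-347,-33,0,0,-0.43],[0.6,-43,-347,-33,0,0,-0.43]]]' >/dev/null;python3 -c "
from h import *
print(move(ctrl.get_obs(),tool([.50,-.31,.40],.471)))"
```

```text
(array([  49.2, -148.2,  -20.9]), array([-0.003, -0.   ,  0.008]))
```

```bash
python3 -m pendant '[[[0.6,48,-148,-21,0,0,0],[0.6,48,-148,-21,0,0,0],[0.6,48,-148,-21,0,0,0],[0.6,48,-148,-21,0,0,0],[0.6,48,-148,-21,0,0,0]]]' ;python3 -m pendant '[[[0.6,0,0,0,0,0,0],[0.6,0,0,0,0,0,0]]]' >/dev/null;python3 - <<'E'
from h import *
import pickle
o=ctrl.get_obs();im=ctrl.camera("wrist");c=cam("wrist",o);pickle.dump((o,im),open("v2.pkl","wb"))
print(o["eef_pos"],o["dq"].round(3) if hasattr(o["dq"],"round") else o["dq"])
print([(np.array(d["point"])*[512,384],d["confidence"]) for d in ctrl.boxes_of("wrist","pricker")[:3]])
d=np.array([np.cos(.471),np.sin(.471),0])*.06
print(proj(c,[[.492,-.318,.125]+d,[.492,-.318,.125],[.492,-.318,.125]-d])/.64)
cv2.imwrite("pics/e.png",cv2.resize(im,(800,600),interpolation=cv2.INTER_CUBIC)[:,:,::-1])
E
```

```text
time_s: 6.43
eef_pos: [0.5002, -0.3137, 0.4006]
eef_rot: [0.001, -0.232, 0.973, -0.003]
wrist_force: [-0.6, 0.6, -0.4]
opening: 0.6
grasp_force: 0.0
[ 0.49981859 -0.30742845  0.39964562] [ 0.023 -0.022  0.015 -0.     0.007  0.   ]
[(array([257.9968, 173.9904]), 0.72)]
[[394.26771345 368.87513788]
 [393.702751   273.9687401 ]
 [393.11710672 164.59943137]]
```

View pics/e.png

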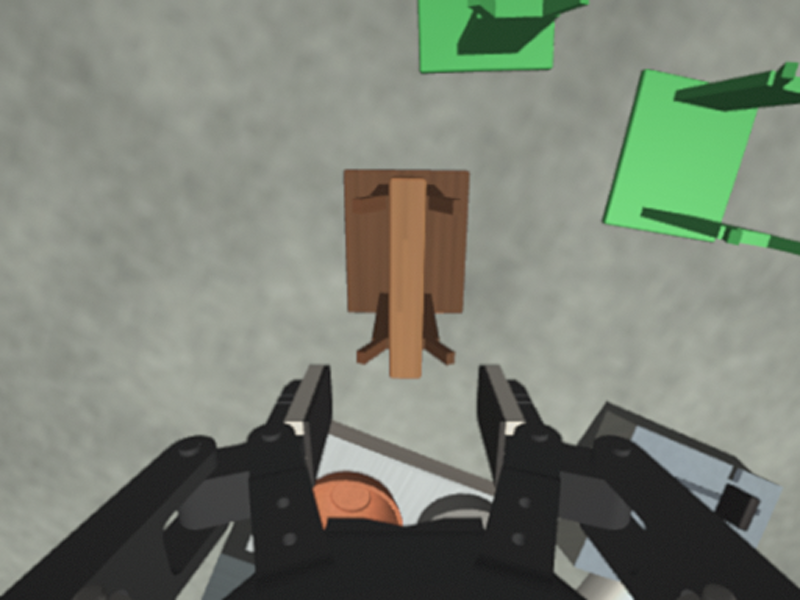

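The bar's top runs from (407.5,178) to (405.5,378), seated between the prongs of the wooden rest.

```bash
python3 - <<'E'
from h import *
import pickle
o,im=pickle.load(open("v2.pkl","rb"));c=cam("wrist",o)
b=ray(c,np.array([(405.5,377),(407.5,178)])*.64,.125);m=b.mean(0);y=np.arctan2(*(b[0]-b[1])[[1,0]])
print(b,np.linalg.norm(b[0]-b[1]),m,y)
f=ray(c,np.array([(345,170),(469,170),(463,311),(348,311)])*.64,.008);print("foot mean",f.mean(0),np.linalg.norm(f[0]-f[1]),np.linalg.norm(f[1]-f[2]))
o=ctrl.get_obs()
for h in (.155,.115):print(move(o,tool([m[0],m[1],h+.155],y)))
E
```

```text
[[ 0.54729902 -0.28212428  0.125     ]
 [ 0.44123305 -0.33527868  0.125     ]] 0.11863970949605805 [ 0.49426604 -0.30870148  0.125     ] 0.46456291355006646
foot mean [ 0.49387639 -0.30840545  0.008     ] 0.09744976443155942 0.11777802856073777
(array([ 6.1,  0.7, 90.4]), array([-0.001, -0.001,  0.009]))
(array([  6. ,   0.8, 130.4]), array([-0.001, -0.001,  0.009]))
```

```bash
python3 -m pendant '[[[0.6,6,1,40,0,0,0.009],[0.6,6,1,80,0,0,0.009],[0.6,6,1,110,0,0,0.009],[0.6,6,1,130,0,0,0.009],[0.6,6,1,130,0,0,0.009]]]' ;python3 -m pendant '[[[0.6,0,0,0,0,0,0],[0.3,0,0,0,0,0,0],[0.1,0,0,0,0,0,0],[0,0,0,0,0,0,0],[0,0,0,0,0,0,0]]]';python3 -m pendant '[[[0,0,0,0,0,0,0],[0,0,0,0,0,0,0]]]';python3 - <<'E'
from h import *
o=ctrl.get_obs();print(move(o,tool([.4943,-.3087,.27],.4646)))
E
```

```text
time_s: 7.12
eef_pos: [0.4928, -0.3069, 0.2664]
eef_rot: [-0.002, -0.231, 0.973, 0.002]
wrist_force: [0.0, 1.5, -0.5]
opening: 0.601
grasp_force: 0.0
time_s: 7.53
eef_pos: [0.4952, -0.3104, 0.2742]
eef_rot: [0.001, -0.23, 0.973, -0.003]
wrist_force: [0.0, 1.4, 7.9]
opening: 0.222
grasp_force: 59.6
time_s: 7.7
eef_pos: [0.4951, -0.3104, 0.2742]
eef_rot: [0.001, -0.23, 0.973, -0.003]
wrist_force: [-0.4, 1.4, 7.4]
opening: 0.22
grasp_force: 59.6
(array([0. , 1.9, 4.1]), array([-0.007,  0.001, -0.001]))
```

```bash
cat >> h.py <<'E'
G=tool([.4951,-.3104,.2742],.4646)          # TCP when the pricker was gripped, seated
S=np.array([.4941,-.3086,.115])             # seat
off=np.linalg.inv(G)[:3]@np.r_[S,1]         # pricker origin in tool
tipo=off+[0,0,.095]
def press(h,x=.03,y=0.):
    T=tool([0,0,0],P[2],.3);T[:3,3]=pp(PT,[[x,y,h]])[0]-T[:3,:3]@tipo;return T
E
python3 -m pendant '[[[0,0,0,-20,0,0,0],[0,0,0,-60,0,0,0],[0,0,0,-100,0,0,0],[0,0,0,-140,0,0,0],[0,0,0,-155,0,0,0]]]';python3 - <<'E'
from h import *
o=ctrl.get_obs();print(o["wrist_force"],o["grasp_force"],tipo);t=press(.06);print(t[:3,3],move(o,t))
E
```

```text
time_s: 8.12
eef_pos: [0.4949, -0.31, 0.4343]
eef_rot: [0.003, -0.23, 0.973, -0.006]
wrist_force: [1.6, -1.2, -1.3]
opening: 0.221
grasp_force: 59.2
[ 1.60919607 -1.20261332 -1.25635097] 59.15572643280029 [8.74834367e-05 2.05726679e-03 2.54200000e-01]
[0.52852477 0.01118071 0.38405818] (array([-173.7,  272.8,   47.3]), array([ 0.052, -0.29 ,  0.423]))
```

```bash
python3 -m pendant '[[[0,-35,55,0,0.01,-0.06,0.084],[0,-70,110,5,0.02,-0.12,0.168],[0,-105,165,15,0.03,-0.18,0.252],[0,-135,215,30,0.04,-0.24,0.336],[0,-160,255,40,0.05,-0.28,0.41]]]';python3 -m pendant '[[[0,0,0,0,0,0,0],[0,0,0,0,0,0,0]]]'; python3 - <<'E'
from h import *
o=ctrl.get_obs();t=press(.06);print(move(o,t))
E
```

```text
time_s: 8.53
eef_pos: [0.5141, -0.1023, 0.4048]
eef_rot: [0.143, -0.023, 0.989, 0.006]
wrist_force: [1.2, -0.2, -1.3]
opening: 0.221
grasp_force: 59.3
time_s: 8.7
eef_pos: [0.514, -0.1015, 0.404]
eef_rot: [0.141, -0.028, 0.99, 0.007]
wrist_force: [0.5, -0.9, -2.1]
opening: 0.22
grasp_force: 59.5
(array([-14.4, 111.6,  25.6]), array([ 0.01 , -0.017,  0.015]))
```

```bash
python3 -m pendant '[[[0,-14,112,26,0.01,-0.017,0.015],[0,-14,112,26,0.01,-0.017,0.015],[0,-14,112,26,0.01,-0.017,0.015],[0,-14,112,26,0.01,-0.017,0.015],[0,-14,112,26,0.01,-0.017,0.015]]]' >/dev/null;python3 -m pendant '[[[0,0,0,30,0,0,0],[0,0,0,40,0,0,0],[0,0,0,40,0,0,0],[0,0,0,40,0,0,0]]]'; python3 - <<'E'
from h import *
o=ctrl.get_obs();print(move(o,press(.02)),move(o,press(-.005)))
im=ctrl.camera("wrist");c=cam("wrist",o)
TT=Tq(o)
print("tip",proj(c,[TT[:3,:3]@tipo+TT[:3,3]])/.64,"well",proj(c,pp(PT,[[.03,0,0]]))/.64)
cv2.imwrite("pics/f.png",cv2.resize(im,(800,600),interpolation=cv2.INTER_CUBIC)[:,:,::-1])
s=ctrl.camera("scene");c=cam("scene");w=proj(c,pp(PT,[[.03,0,0]]))[0];print(w,proj(c,[TT[:3,:3]@tipo+TT[:3,3]]))
x,y=w.astype(int);cv2.imwrite("pics/g.png",cv2.resize(s[y-50:y+25,x-50:x+50],(800,600),interpolation=cv2.INTER_CUBIC)[:,:,::-1])
E
```

```text
time_s: 9.45
eef_pos: [0.5411, 0.0082, 0.345]
eef_rot: [0.149, -0.017, 0.989, 0.003]
wrist_force: [-0.3, 0.8, -2.0]
opening: 0.22
grasp_force: 59.8
(array([ 0.4,  3.5, -1. ]), array([-0.002, -0.002, -0.006])) (array([ 0.3,  3.5, 24. ]), array([-0.002, -0.002, -0.006]))
tip [[406.72300107 304.94155072]] well [[413.42053486 294.11101218]]
[241.60735561 211.13513189] [[242.0277938 205.6447761]]
```

View pics/f.png

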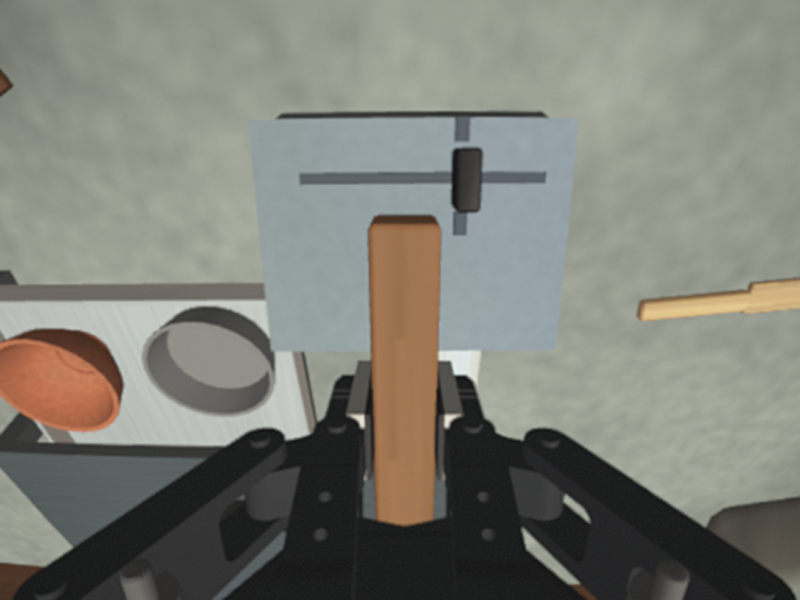

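View pics/g.png

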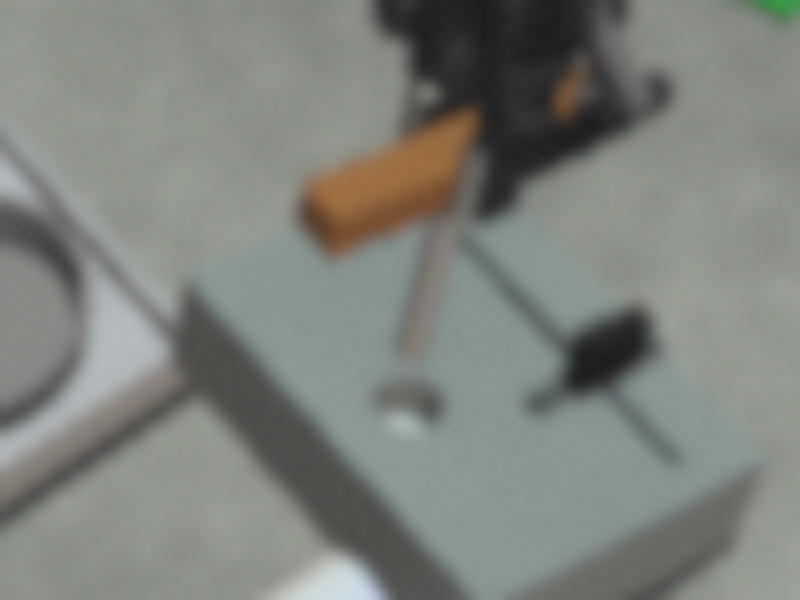

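The slider fin at (467,180) sits between its ridges. In the scene crop the stem tip at (408,360) aims at the well mouth (407,395), needing a few millimetres of +y. I'll correct that and start feeling.

```bash
python3 -m pendant '[[[0,0.5,3,0,0,0,0],[0,0.5,3,5,0,0,0],[0,0.5,3,12,0,0,0],[0,0.5,3,20,0,0,0],[0,0.5,3,27,0,0,0]]]';python3 -m pendant '[[[0,0,0,0,0,0,0],[0,0,0,0,0,0,0]]]'
cat > f.py <<'E'
from h import *
o=ctrl.get_obs();d=np.linalg.inv(PT)@Tq(o)@np.r_[tipo,1];n=PT[:3,:3].T@o["wrist_force"]
print("t",round(o["time_s"],2),"tip panel mm",(d[:3]*1000).round(1),"F panel",n.round(2))
E
python3 f.py
```

```text
time_s: 9.97
eef_pos: [0.5486, 0.0129, 0.3185]
eef_rot: [0.149, -0.017, 0.989, 0.003]
wrist_force: [-1.5, -0.4, -2.4]
opening: 0.221
grasp_force: 59.8
time_s: 10.13
eef_pos: [0.5483, 0.0129, 0.3183]
eef_rot: [0.149, -0.017, 0.989, 0.003]
wrist_force: [1.1, -0.6, -1.5]
opening: 0.222
grasp_force: 59.8
t 10.13 tip panel mm [29.1  0.7 -8.7] F panel [ 0.58 -0.69 -1.79]
```

```bash
python3 -m pendant '[[[0,0,0,1,0,0,0],[0,0,0,2,0,0,0],[0,0,0,3,0,0,0],[0,0,0,3,0,0,0]]]'>/dev/null;python3 f.py;python3 -m pendant '[[[0,0,0,1,0,0,0],[0,0,0,2,0,0,0],[0,0,0,3,0,0,0],[0,0,0,3,0,0,0]]]'>/dev/null;python3 f.py;python3 -m pendant '[[[0,0,0,1,0,0,0],[0,0,0,2,0,0,0],[0,0,0,3,0,0,0],[0,0,0,3,0,0,0]]]'>/dev/null;python3 f.py
```

```text
t 10.47 tip panel mm [ 30.2   0.4 -10.7] F panel [-0.54  0.06 -1.41]
t 10.8 tip panel mm [ 30.    0.5 -13.9] F panel [-1.36 -0.26 -1.57]
t 11.13 tip panel mm [ 29.9   0.5 -16.9] F panel [-0.61  0.22 -1.69]
```

```bash
python3 -m pendant '[[[0,0,0,1,0,0,0],[0,0,0,2,0,0,0],[0,0,0,2,0,0,0],[0,0,0,2,0,0,0]]]'>/dev/null;python3 f.py;python3 -m pendant '[[[0,0,0,1,0,0,0],[0,0,0,2,0,0,0],[0,0,0,2,0,0,0],[0,0,0,2,0,0,0]]]'>/dev/null;python3 f.py
```

```text
t 11.47 tip panel mm [ 30.1   0.5 -18.7] F panel [-0.71 -0.48 -1.56]
t 11.8 tip panel mm [ 30.3   0.4 -20.5] F panel [-0.61  0.15  1.28]
```

```bash
python3 -m pendant '[[[0,0,0,1,0,0,0],[0,0,0,3,0,0,0],[0,0,0,4,0,0,0],[0,0,0,4,0,0,0]]]'>/dev/null;python3 f.py;python3 -m pendant '[[[0,0,0,1,0,0,0],[0,0,0,2,0,0,0],[0,0,0,3,0,0,0],[0,0,0,3,0,0,0]]]'>/dev/null;python3 f.py
```

```text
t 12.13 tip panel mm [ 30.3   0.4 -24.7] F panel [-0.82  0.36  3.1 ]
t 12.47 tip panel mm [ 30.7   0.4 -27.1] F panel [-2.04  0.23 10.49]
```

```bash
for i in 1 2 3; do python3 -m pendant '[[[0,0,0,0,0,0,0],[0,0,0,0,0,0,0],[0,0,0,0,0,0,0],[0,0,0,0,0,0,0],[0,0,0,0,0,0,0]]]'>/dev/null;python3 f.py; done
```

```text
t 12.88 tip panel mm [ 30.7   0.4 -27.1] F panel [-2.18  0.51  9.79]
t 13.3 tip panel mm [ 30.7   0.3 -27. ] F panel [-2.27  0.62  9.84]
t 13.72 tip panel mm [ 30.6   0.4 -27.1] F panel [-1.92  0.27  9.21]
```

```bash
python3 -m pendant '[[[0,0,0,-10,0,0,0],[0,0,0,-35,0,0,0],[0,0,0,-60,0,0,0],[0,0,0,-85,0,0,0],[0,0,0,-100,0,0,0]]]'; python3 - <<'E'
from h import *
o=ctrl.get_obs();t=G.copy();t[2,3]+=.155;print(move(o,t))
E
```

```text
time_s: 14.13
eef_pos: [0.5246, 0.0119, 0.3982]
eef_rot: [0.151, -0.017, 0.988, 0.002]
wrist_force: [0.4, -0.9, -1.4]
opening: 0.218
grasp_force: 59.8
(array([  29.7, -321.1,  -41.5]), array([-0.066,  0.298, -0.426]))
```

```bash
python3 -m pendant '[[[0,6,-30,-30,0,0.05,-0.05],[0,12,-70,-42,-0.02,0.12,-0.15],[0,18,-110,-42,-0.04,0.2,-0.25],[0,24,-150,-42,-0.05,0.25,-0.35],[0,28,-190,-42,-0.066,0.298,-0.426]]]'>/dev/null; python3 - <<'E'
from h import *
o=ctrl.get_obs();t=G.copy();t[2,3]+=.155;print(move(o,t))
E
```

```text
(array([  55.4, -117. ,   -1.2]), array([ 0.002, -0.004,  0.005]))
```

```bash
python3 -m pendant '[[[0,18,-39,-1,0,0,0.005],[0,36,-78,-1,0,0,0.005],[0,55,-117,-1,0,0,0.005],[0,55,-117,-1,0,0,0.005],[0,55,-117,-1,0,0,0.005]]]'>/dev/null;python3 -m pendant '[[[0,0,0,0,0,0,0],[0,0,0,0,0,0,0]]]'; python3 - <<'E'
from h import *
o=ctrl.get_obs();print(move(o,G))
im=ctrl.camera("wrist");cv2.imwrite("pics/i.png",cv2.resize(im,(800,600),interpolation=cv2.INTER_CUBIC)[:,:,::-1])
E
```

```text
time_s: 15.13
eef_pos: [0.4957, -0.3073, 0.4282]
eef_rot: [-0.001, -0.228, 0.974, 0.001]
wrist_force: [-0.2, 0.6, -1.7]
opening: 0.221
grasp_force: 59.9
(array([  1.6,  -3. , 154. ]), array([ 0.003, -0.002, -0.004]))
```

View pics/i.png

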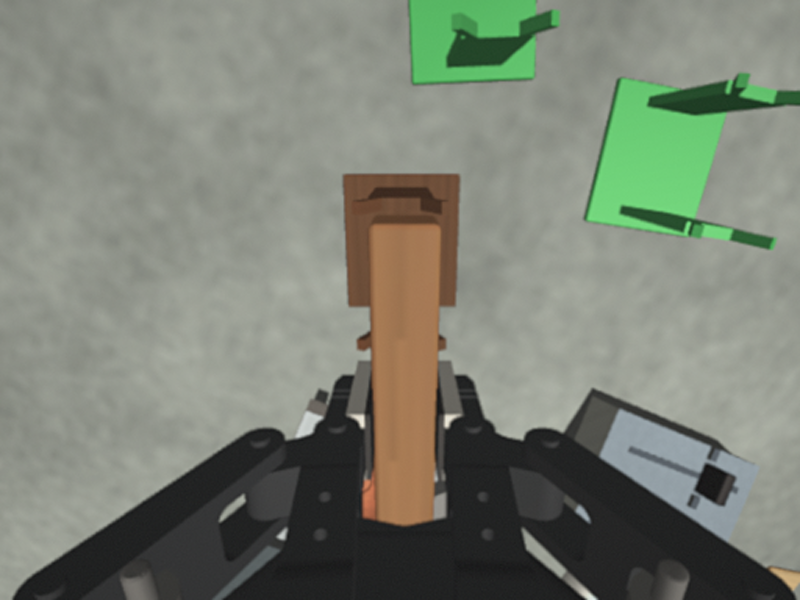

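The bar (405) is centred over the rest, whose middle is at column 401, and the fin at (714,482) is still between its ridges. Lowering now.

```bash
python3 -m pendant '[[[0,1.5,-2,40,0,0,0],[0,1.5,-2,80,0,0,0],[0,1.5,-2,110,0,0,0],[0,1.5,-2,130,0,0,0],[0,1.5,-2,130,0,0,0]]]';python3 -m pendant '[[[0,0,0,8,0,0,0],[0,0,0,16,0,0,0],[0,0,0,22,0,0,0],[0,0,0,22,0,0,0],[0,0,0,22,0,0,0]]]'; python3 -c "
from h import *
print(move(ctrl.get_obs(),G))"
```

```text
time_s: 15.6
eef_pos: [0.4936, -0.3078, 0.2935]
eef_rot: [-0.004, -0.229, 0.973, 0.005]
wrist_force: [-1.2, 0.1, -1.8]
opening: 0.217
grasp_force: 59.9
time_s: 16.02
eef_pos: [0.495, -0.3109, 0.2771]
eef_rot: [-0.001, -0.228, 0.974, 0.0]
wrist_force: [0.8, -0.7, -0.9]
opening: 0.22
grasp_force: 59.9
(array([-0.3,  0.4,  2.9]), array([ 0.001, -0.002, -0.005]))
```

```bash
python3 -m pendant '[[[0,0,0,2,0,0,0],[0,0,0,3,0,0,0],[0,0,0,3,0,0,0]]]';python3 -m pendant '[[[0.2,0,0,0,0,0,0],[0.35,0,0,0,0,0,0],[0.5,0,0,0,0,0,0],[0.6,0,0,0,0,0,0],[0.6,0,0,0,0,0,0]]]'; python3 -m pendant '[[[0.6,0,0,-20,0,0,0],[0.6,0,0,-50,0,0,0],[0.6,0,0,-90,0,0,0],[0.6,0,0,-130,0,0,0],[0.6,0,0,-130,0,0,0]]]'; python3 -m pendant '[[[0.6,0,0,0,0,0,0],[0.6,0,0,0,0,0,0]]]'>/dev/null;python3 - <<'E'
from h import *
o=ctrl.get_obs();im=ctrl.camera("wrist");c=cam("wrist",o)
d=np.array([np.cos(.4646),np.sin(.4646),0])*.06;q=S+[0,0,.01]
print(proj(c,[q+d,q,q-d])/.64)
cv2.imwrite("pics/j.png",cv2.resize(im,(800,600),interpolation=cv2.INTER_CUBIC)[:,:,::-1])
E
```

```text
time_s: 16.27
eef_pos: [0.495, -0.3111, 0.2742]
eef_rot: [-0.001, -0.228, 0.974, 0.0]
wrist_force: [0.5, -0.8, -0.3]
opening: 0.224
grasp_force: 60.3
time_s: 16.68
eef_pos: [0.4948, -0.3109, 0.2735]
eef_rot: [-0.001, -0.228, 0.974, 0.001]
wrist_force: [0.5, -0.7, -0.1]
opening: 0.602
grasp_force: 0.0
time_s: 17.1
eef_pos: [0.4968, -0.3123, 0.413]
eef_rot: [0.003, -0.228, 0.974, -0.005]
wrist_force: [1.3, -0.2, 1.3]
opening: 0.599
grasp_force: 0.0
[[406.93487264 383.96697547]
 [406.65245953 292.78922918]
 [406.30985419 187.84189239]]
```

View pics/j.png

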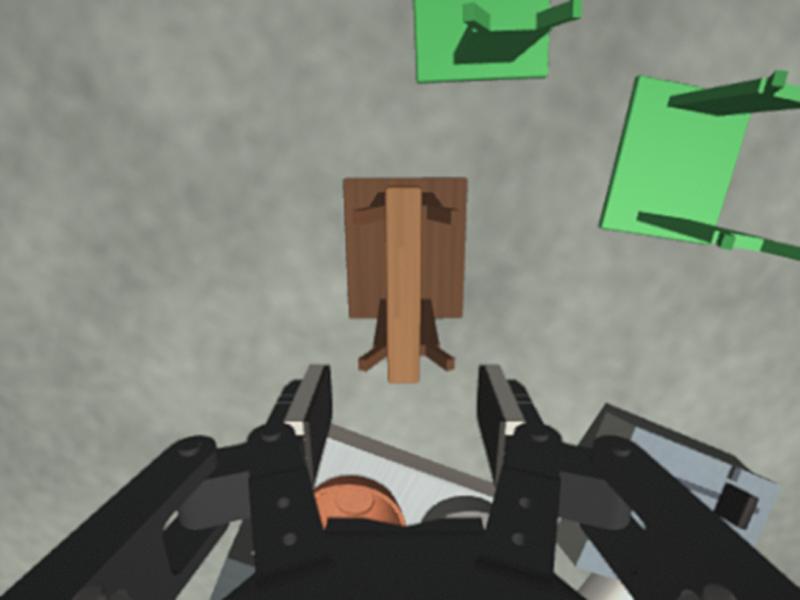

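The bar lies between the prongs from (404,187) to (404,382), within 2 mm of its original seat, and the fin at (738,506) is still at the mark. Handing in.

```bash
python3 -c "
from bench import ctrl
print(ctrl.hand_in())"
```

```text
the job is handed in; nothing more can be done
None
```

The job is handed in, with no verdict returned: the slider is at the mark, the button was pressed to its stop and held over 1.2 s with the pricker, and the pricker is back in its rest; I saw no bystander touched.

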